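# Pin the shell clamp and present the probe

### The arm

A 7-joint arm with a two-finger parallel gripper is mounted at the origin on the work surface. World frame = base frame: x ahead of the robot, y to its left, z up, the work surface at z = 0. Lengths are in m, angles in rad, forces in N, time in s.
With the tool pointing down it reaches from about 0.425 to 0.925 m from the base axis. Payload 6.8 kg.
Tool frame: the origin (TCP) lies on the centre line of the jaws, within the pads' length; the fingertips stand 19 mm ahead of it and the grasp point (between the pads) is the TCP; z points along the fingers, y is the line along which they close (so a half turn about z gives the same grasp; the last joint's range is limited). The gripper opens to 85 mm and grips with 20 to 120 N. Pads are 22 mm wide; open, the fingers measure 114 mm over their backs; the gripper's body (76 mm by 85 mm) begins 54 mm behind the grasp point. The pads swing forward as they close: fully open they stand 13 mm farther back than shut.
Start: joints at [-1.332, 0.477, 0.022, 1.555, -0.011, 1.109, -0.083], TCP at [0.229, 0.635, 0.25] pointing down, gripper open.
Joint ranges: [-2.96, 2.96], [-0.34, 2.1], [-1.41, 1.46], [0.24, 2.44], [-1.37, 4.51], [0.17, 1.92], [-2.96, 2.96]. Speed limits (rad/s): [2.39, 2.39, 3.14, 3.14, 3.14, 3.14, 3.14].

### API

Orientations are given as a rotation vector (axis times angle).
In Python, from bench import r gives the robot as it stands. The module is installed in compiled form; this text tells all that it offers.
- The arm moves only by the tool arm_command, never from a script. Its argument "rows" is a list of rows, each an object of numbers: "fingers": the opening, from -1 (shut) to 1 (fully open); "x", "y", "z": the shift along the tool's x, y, z in m; "ax", "ay", "az": the turn, a rotation vector about the tool's x, y, z in degrees. In form: [{"fingers": .., "x": .., "y": .., "z": .., "ax": .., "ay": .., "az": ..}, ...]. A call has 1 to 10 rows; each row shifts and turns the commanded pose from where the row before left it, along the tool's axes as they then stand; what a row does not reach is not made up. A row lasts 1/12 s, in which the tool goes at most 41.7 mm and 7.16 degrees, less where a joint would pass 70% of its speed; a pose out of reach is approached as far as the arm can. A call is refused whole if a number of a shift passes 0.0417 or a number of a turn 7.16, either way. A call with a gripper value outside its range is refused whole. The fingers move at their own pace and stop on an object; "grip_force" is the grip in N (left out, the last holds). Time passes only in rows, so rows that do not move let the fingers close. It gives the time, the measured TCP pose, the force, the opening and the grip force at its end, in the units of the state.
- r.get_obs(): the state, without advancing time (a new reading comes with each control period).
- r.grab_frame(name): name is "side" or "top" or "wrist"; returns a dict with "frame" (480x640x3 uint8, red, green, blue), "depth" (480x640 float32, m along the optical axis (not along the pixel's ray), 0 where there is no reading), "K" (3x3 intrinsics, pixels), "world_from_camera" (4x4, takes a point from camera to world coordinates). Camera axes: x right, y down, z forward; pixel columns grow to the right and rows downward; lengths in m; the calibration is good to about 2 mm. A picture is of the moment at which its call begins.
- r.hand_in(): hands the job in; it is judged then, once.
The state is a dict: "clock": time; "joints": joint angles; "qvel": joint speeds; "tau": joint torques, N m; "tcp_pos": TCP position; "orientation": TCP orientation; "contact_force": force on the tool from outside, world axes, zero at the start; "moment": the same for the moment, N m; "grip_width": finger opening in m; "gripper_force": force on a finger pad.
Only numpy, scipy, OpenCV 4.12 (cv2) and the standard library are available. Lean on these libraries where they do the work, as an engineer would, in place of code of your own. Each camera call takes 0.05 s, during which the arm holds its last target. There are 200 camera calls.

### The job

Get the oyster grafting station ready: first push the red-headed hinge pin all the way down through the fork and the clamp's lug until its head seats, then draw the green-handled probe out of its rack, turn it level and finish while still holding it in the air, with its steel tip a few centimetres straight above the top of the shell in the clamp and touching nothing. Leave the blue-handled probe in the rack, and do not disturb the jar or the cup of beads.

Things in the scene. Friction and masses are not known exactly. Their poses are not given: they have to be found in the camera images.
- station: Fixed shell clamp station, left or right of the middle. Wooden board 170 (x) x 110 x 20 mm; at its -x end a steel fork, 30 mm wide, top at z 52; at x = +30 a sky-blue clamp, 50 mm wide in y, holds a brown shell on edge (76 mm across, 25 thick along x, the highest part). A brass lug bar runs from the clamp into the fork, holes in line. Origin: centre of the board's underside, z up.
- shell_top (a point): The uppermost point of the shell in the clamp, 127 mm above the bench, at (30, 0, 127) mm in the station's frame; axes as the station's.
- pin_head (a point): Centre of the flat top of the hinge pin's red head (20 mm across, 8 high); moves with the pin. The pin is upright at x = -60, y = 0 mm of the station; steel shank 8 mm thick, 30 long. Seated, this point is 60 mm above the bench; at the start 18 to 26 mm higher, the pin's foot held in the fork's upper hole.
- pin (a joint): How far the hinge pin has been pushed down, m: 0 to 0.008 at the start, 0.026 when the head sits on the fork. It slides with about 4 N of friction, stays where it is left, has no spring and meets a rigid stop when seated.
- rack: Fixed probe rack, on the side away from the station. Wooden foot 130 x 150 x 12 mm (centre at x = +25) and two white square sleeves at y = +40 and -40 mm, 19 mm wide outside, 11 inside, 66 long. From the mouths (x = 0, z = 72) they run down at 45 degrees towards +x; the handles rise towards -x, roughly to the robot. Origin: on the bench below the middle between the mouths, z up.
- green_probe: Probe to use, loose, about 55 g. z runs from tip to handle end. Origin: underside of its black guard (24 x 24 x 4 mm) that rests on the sleeve mouth; balance point close by. Green handle, 14 x 14 mm, z = 4 to 90; steel shank 8 mm thick below, tip at z = -76. In either sleeve, leaning 45 degrees; its y axis is level (flat sides face the rack's +y, -y). Drawn 80 mm along its axis it is free.
- green_probe_tip (a point): The point of the green probe's steel tip, at z = -76 mm on its axis; axes as the probe's.
- blue_probe: A twin of the green probe with a blue handle, loose in the other sleeve, 80 mm to the side. Leave it there. Origin and axes as for the green probe.
- jar: Glass jar with an aluminium lid, loose, 64 mm across, 65 mm high, 0.3 kg; stands between rack and station on the far side. Origin: centre of its underside.
- bead_cup: Clear plastic cup of white nucleus beads, loose, 64 mm across the rim, 42 mm high, 0.15 kg; stands between rack and station on the near side. Origin: centre of its underside.
Mind the look-alikes: they are no part of the job. Of the things that look like the rack, the smallest one is meant.

How it is judged:
On the way, in this order (a step that is already met when the one before it is completed fails the run):
1. the hinge pin is pushed home (value of joint pin above 0.024 m), for 0.2 s.
2. the green probe is drawn clear of its sleeve and held in the fingers (contact force between the fingers and green_probe above 0.5 N and contact force between green_probe and rack below 0.05 N and z of green_probe_tip in the frame of rack above 0.08 m), for 0.2 s.
At the end, for the whole second after the job is handed in: Pin within 2 mm of fully down; green probe held still in the fingers, level within 12.5 degrees, tip within 35 mm horizontally of the shell's top and 8 to 100 mm above it, carried by nothing else; blue probe within 15 mm, jar and cup within 20 mm of their starts (value of joint pin above 0.024 m and contact force between the fingers and green_probe above 0.5 N and angle between green_probe's own z axis and vertical between 1.351 and 1.791 rad and horizontal distance between green_probe_tip and shell_top below 0.035 m and z of green_probe_tip in the frame of shell_top between 0.008 and 0.1 m and height (world z) of green_probe above 0.12 m and contact force between green_probe and station below 0.05 N and contact force between green_probe and rack below 0.05 N and contact force between green_probe and jar below 0.05 N and contact force between green_probe and bead_cup below 0.05 N and contact force between green_probe and blue_probe below 0.05 N and linear speed of green_probe below 0.03 m/s and distance of blue_probe from where it was at the start of the episode below 0.015 m and distance of each of jar, bead_cup from where it was at the start of the episode below 0.02 m); the arm keeps its last pose, push and grip.
It fails at once if the blue probe is moved more than 15 mm (not (distance of blue_probe from where it was at the start of the episode below 0.015 m)).
It fails at once if the jar is moved more than 20 mm (not (distance of jar from where it was at the start of the episode below 0.02 m)).
It fails at once if the bead cup is moved more than 20 mm (not (distance of bead_cup from where it was at the start of the episode below 0.02 m)).
It also fails if it takes over 56 s, if anything falls off the work surface, if the arm or the gripper's body presses on something with over 40 N, if the wrist force passes 120 N, or if a joint passes its speed limit or range.

## Working session

There is one attempt and no reset: what is moved stays moved. The work goes in short steps, Python scripts to look and compute and a tool call to move; the robot and the scene stay as the last step left them, time stands still between calls to the robot, and variables do not carry over. Pictures are saved under pics/ and viewed, at most 10 in all, crops included, and the job is handed in when it is done.

Besides the shell and the picture viewer there is one more tool, called after "Request:" as name(argument=value, ...) on one line, values as JSON. arm_command: Moves the arm, as the interface text tells. Its arguments: {"type":"object","properties":{"rows":{"type":"array"},"grip_force":{"type":"number"}},"required":["rows"]}

```bash
mkdir -p pics; python3 - <<'E'
from bench import r
import cv2,numpy as np
for n in("top","side"):
    f=r.grab_frame(n); cv2.imwrite(f"pics/{n}0.png",f["frame"][:,:,::-1]); np.savez(f"{n}0.npz",**f)
    print(n,f["K"].tolist(),f["world_from_camera"].round(3).tolist())
o=r.get_obs()
print(o)
E
```

```text
top [[449.47974009480845, 0.0, 315.9823130406301], [0.0, 449.47974009480845, 242.77669460259438], [0.0, 0.0, 1.0]] [[-0.008, -0.988, 0.154, 0.326], [-1.0, 0.006, -0.013, 0.033], [0.011, -0.154, -0.988, 0.937], [0.0, 0.0, 0.0, 1.0]]
side [[464.3730668637671, 0.0, 319.35661316305897], [0.0, 464.3730668637671, 246.12341299308594], [0.0, 0.0, 1.0]] [[-0.999, -0.014, 0.037, 0.43], [-0.036, 0.719, -0.694, 0.718], [-0.017, -0.695, -0.719, 0.809], [0.0, 0.0, 0.0, 1.0]]
{'clock': 0.1, 'joints': array([-1.33212   ,  0.47767862,  0.0223521 ,  1.55634703, -0.01151311,
        1.10933014, -0.08310752]), 'qvel': array([-0.00180506, -0.00179116,  0.00211022, -0.0019571 , -0.00058453,
       -0.00024308,  0.00050171]), 'tau': array([ 4.04861552e-03, -5.97750092e+01,  1.61323719e+00, -2.81953758e+01,
        1.27860974e-02,  4.98802387e-03, -1.07003558e-06]), 'tcp_pos': array([0.22924856, 0.63433688, 0.24945148]), 'orientation': array([-5.41962365e-01, -3.09431570e+00,  2.55373097e-03]), 'contact_force': array([-0.13511462, -0.43353674, -0.0035014 ]), 'moment': array([-0.01679976, -0.01280925, -0.0153643 ]), 'gripper_force': 0.0, 'grip_width': 0.08561437182784598}
```

View pics/top0.png

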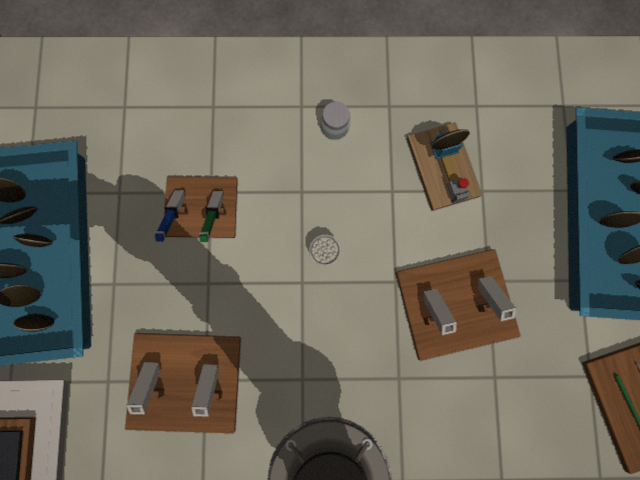

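View pics/side0.png

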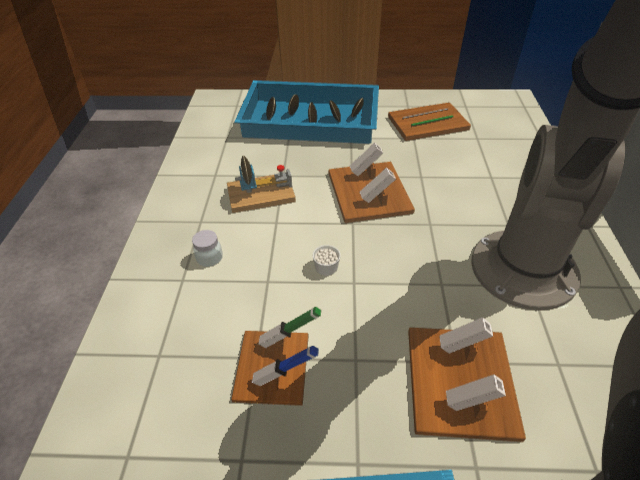

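```bash
cat > h.py <<'E'
import numpy as np,cv2
def cloud(f):
    d=f["depth"];v,u=np.mgrid[:480,:640];K=f["K"]
    p=np.stack([(u-K[0,2])/K[0,0]*d,(v-K[1,2])/K[1,1]*d,d],-1)
    T=f["world_from_camera"];return p@T[:3,:3].T+T[:3,3]
def masks(f):
    h=cv2.cvtColor(f["frame"],cv2.COLOR_RGB2HSV).astype(int);H,S,V=h[...,0],h[...,1],h[...,2]
    return dict(green=(H>45)&(H<80)&(S>120)&(V>40),blue=(H>108)&(H<130)&(S>120)&(V>40),red=((H<4)|(H>175))&(S>170)&(V>110),sky=(H>90)&(H<107)&(S>80)&(V>60),wood=(H>4)&(H<22)&(S>90),white=(S<40)&(V>150))
def ROI(p,c,rad): return (np.hypot(p[...,0]-c[0],p[...,1]-c[1])<rad)
def line(q):
    c=q.mean(0);d=np.linalg.svd(q-c)[2][0];return c,d*np.sign(d[2] or 1)
E
python3 - <<'E'
from h import *
np.set_printoptions(precision=4,suppress=True)
for n in("top","side"):
    f=dict(np.load(n+"0.npz"));p=cloud(f);m=masks(f);ok=f["depth"]>0
    px=dict(top=dict(rack=(200,207),pin=(463,183),shell=(450,140),jar=(336,112),cup=(324,249)),side=dict(rack=(272,365),pin=(281,168),shell=(247,170),jar=(206,240),cup=(327,258)))[n]
    for k,(u,v) in px.items(): print(n,k,p[v,u])
    rc=p[px["rack"][1],px["rack"][0]]
    for c in("green","blue"):
        k=m[c]&ok&ROI(p,rc,.16)&(p[...,2]>.05);q=p[k];c0,d=line(q);t=(q-c0)@d
        print(n,c,k.sum(),"c",c0,"d",d,"t",np.percentile(t,[2,98]),"ends",c0+d*np.percentile(t,1),c0+d*np.percentile(t,99))
    k=m["red"]&ok&ROI(p,p[px["pin"][1],px["pin"][0]],.04);q=p[k];print("red",k.sum(),q.mean(0),np.percentile(q,[5,50,95],0).tolist())
    k=ok&ROI(p,rc,.14)&m["wood"]&(p[...,2]<.03)&(p[...,2]>.005);q=p[k];print("rackfoot",k.sum(),cv2.minAreaRect((q[:,:2]*1000).astype(np.float32)),np.median(q[:,2]))
    sc=p[px["pin"][1],px["pin"][0]]
    k=ok&ROI(p,sc,.2)&m["wood"]&(p[...,2]>.012)&(p[...,2]<.03)&(p[...,1]<-.15)&(p[...,0]>sc[0]-.06);q=p[k];print("board",k.sum(),cv2.minAreaRect((q[:,:2]*1000).astype(np.float32)),np.median(q[:,2]))
    k=ok&ROI(p,sc,.15)&(p[...,2]>.11);q=p[k];print("shelltop",k.sum(),q.mean(0) if len(q) else 0,q.max(0) if len(q) else 0)
E
```

```text
top rack [0.5477 0.2639 0.0141]
top pin [ 0.5779 -0.2696  0.0804]
top shell [ 0.6538 -0.2376  0.1139]
top jar [ 0.7358 -0.0217  0.0621]
top cup [0.4541 0.0053 0.0355]
top green 187 c [0.4897 0.225  0.112 ] d [-0.752   0.0212  0.6589] t [-0.045   0.0381] ends [0.5245 0.224  0.0815] [0.4609 0.2258 0.1372]
top blue 231 c [0.4932 0.3042 0.1089] d [-0.7266  0.0274  0.6865] t [-0.0433  0.041 ] ends [0.5258 0.303  0.0781] [0.4634 0.3054 0.1372]
red 58 [ 0.5787 -0.2704  0.0816] [[0.5717147652754063, -0.27719160541340154, 0.07905446156568693], [0.5791553689589367, -0.2709081950787857, 0.08172178910400346], [0.585335113046562, -0.2638050464920462, 0.08329524127336622]]
rackfoot 3157 ((550.7504272460938, 265.6279602050781), (150.55149841308594, 130.67633056640625), 88.54608154296875) 0.011788464471232385
board 2532 ((636.3259887695312, -252.68539428710938), (168.62457275390625, 111.28732299804688), 16.32605743408203) 0.019804718997323167
shelltop 240 [ 0.662  -0.2422  0.1189] [ 0.6757 -0.2133  0.1304]
side rack [0.5406 0.3018 0.0727]
side pin [ 0.5764 -0.2623  0.0836]
side shell [ 0.6554 -0.216
[... 211 characters left out ...]
375]
side blue 350 c [0.4948 0.31   0.1086] d [-0.7157 -0.0018  0.6984] t [-0.0421  0.0421] ends [0.5255 0.3101 0.0786] [0.4644 0.3099 0.1382]
red 27 [ 0.5793 -0.2678  0.082 ] [[0.572223909529174, -0.27506426855092597, 0.07949842657614786], [0.5795023976613335, -0.26868344643484565, 0.08201241986994978], [0.5865232366050313, -0.2603071257072359, 0.0840633207465549]]
rackfoot 3614 ((550.89306640625, 266.7682800292969), (151.84402465820312, 130.29136657714844), 88.6170883178711) 0.012078668240229684
board 1244 ((637.3064575195312, -251.24847412109375), (168.12144470214844, 116.91751098632812), 16.96160888671875) 0.0199499706392281
shelltop 91 [ 0.6626 -0.2341  0.1185] [ 0.6754 -0.2111  0.1281]
```

Request:
arm_command(rows=[{"fingers":-1,"x":-0.032,"y":-0.008},{"fingers":-1,"x":-0.032,"y":-0.008},{"fingers":-1,"x":-0.032,"y":-0.008},{"fingers":-1,"x":-0.032,"y":-0.008},{"fingers":-1,"x":-0.032,"y":-0.008},{"fingers":-1,"x":-0.032,"y":-0.008},{"fingers":-1,"x":-0.032,"y":-0.008},{"fingers":-1,"x":-0.032,"y":-0.008},{"fingers":-1,"x":-0.032,"y":-0.008},{"fingers":-1,"x":-0.032,"y":-0.008}], grip_force=30)

```text
validation failed for argument at $.ro...
```

Request:
arm_command(rows=[{"fingers":-1,"x":-0.023,"y":-0.028},{"fingers":-1,"x":-0.023,"y":-0.028},{"fingers":-1,"x":-0.023,"y":-0.028},{"fingers":-1,"x":-0.023,"y":-0.028},{"fingers":-1,"x":-0.023,"y":-0.028},{"fingers":-1,"x":-0.023,"y":-0.028},{"fingers":-1,"x":-0.023,"y":-0.028},{"fingers":-1,"x":-0.023,"y":-0.028},{"fingers":-1,"x":-0.023,"y":-0.028},{"fingers":-1,"x":-0.023,"y":-0.028}])

```text
validation failed for argument at $.ro...
```

Request:
arm_command(rows=[{"fingers":-1,"x":-0.032,"y":-0.008,"z":0,"ax":0,"ay":0,"az":0}], grip_force=30)

```text
clock: 0.18
tcp_pos: [0.2488, 0.6202, 0.2494]
orientation: [-0.525, -3.092, -0.001]
contact_force: [0.0, 0.9, -0.4]
grip_width: 0.0753
gripper_force: 0.0
```

Request:
arm_command(rows=[{"fingers":-1,"x":-0.032,"y":-0.008,"z":0,"ax":0,"ay":0,"az":0},{"fingers":-1,"x":-0.032,"y":-0.008,"z":0,"ax":0,"ay":0,"az":0},{"fingers":-1,"x":-0.032,"y":-0.008,"z":0,"ax":0,"ay":0,"az":0},{"fingers":-1,"x":-0.032,"y":-0.008,"z":0,"ax":0,"ay":0,"az":0},{"fingers":-1,"x":-0.032,"y":-0.008,"z":0,"ax":0,"ay":0,"az":0},{"fingers":-1,"x":-0.032,"y":-0.008,"z":0,"ax":0,"ay":0,"az":0},{"fingers":-1,"x":-0.032,"y":-0.008,"z":0,"ax":0,"ay":0,"az":0},{"fingers":-1,"x":-0.032,"y":-0.008,"z":0,"ax":0,"ay":0,"az":0},{"fingers":-1,"x":-0.032,"y":-0.008,"z":0,"ax":0,"ay":0,"az":0}])

```text
clock: 0.93
tcp_pos: [0.5042, 0.4496, 0.2499]
orientation: [-0.542, -3.094, 0.001]
contact_force: [-0.2, -0.5, 0.2]
grip_width: 0.0001
gripper_force: 0.0
```

Request:
arm_command(rows=[{"fingers":-1,"x":-0.023,"y":-0.028,"z":0,"ax":0,"ay":0,"az":0},{"fingers":-1,"x":-0.023,"y":-0.028,"z":0,"ax":0,"ay":0,"az":0},{"fingers":-1,"x":-0.023,"y":-0.028,"z":0,"ax":0,"ay":0,"az":0},{"fingers":-1,"x":-0.023,"y":-0.028,"z":0,"ax":0,"ay":0,"az":0},{"fingers":-1,"x":-0.023,"y":-0.028,"z":0,"ax":0,"ay":0,"az":0},{"fingers":-1,"x":-0.023,"y":-0.028,"z":0,"ax":0,"ay":0,"az":0},{"fingers":-1,"x":-0.023,"y":-0.028,"z":0,"ax":0,"ay":0,"az":0},{"fingers":-1,"x":-0.023,"y":-0.028,"z":0,"ax":0,"ay":0,"az":0},{"fingers":-1,"x":-0.023,"y":-0.028,"z":0,"ax":0,"ay":0,"az":0},{"fingers":-1,"x":-0.023,"y":-0.028,"z":0,"ax":0,"ay":0,"az":0}])

```text
clock: 1.77
tcp_pos: [0.6243, 0.1075, 0.25]
orientation: [-0.542, -3.094, 0.0]
contact_force: [0.5, 0.1, -0.6]
grip_width: 0.0001
gripper_force: 0.0
```

Request:
arm_command(rows=[{"fingers":-1,"x":-0.023,"y":-0.028,"z":0,"ax":0,"ay":0,"az":0},{"fingers":-1,"x":-0.023,"y":-0.028,"z":0,"ax":0,"ay":0,"az":0},{"fingers":-1,"x":-0.023,"y":-0.028,"z":0,"ax":0,"ay":0,"az":0},{"fingers":-1,"x":-0.002,"y":-0.035,"z":0,"ax":0,"ay":0,"az":0},{"fingers":-1,"x":-0.002,"y":-0.035,"z":0,"ax":0,"ay":0,"az":0},{"fingers":-1,"x":-0.002,"y":-0.035,"z":0,"ax":0,"ay":0,"az":0},{"fingers":-1,"x":-0.002,"y":-0.035,"z":0,"ax":0,"ay":0,"az":0},{"fingers":-1,"x":-0.002,"y":-0.035,"z":0,"ax":0,"ay":0,"az":0},{"fingers":-1,"x":0,"y":-0.03,"z":0,"ax":0,"ay":0,"az":0},{"fingers":-1,"x":0,"y":0,"z":0,"ax":0,"ay":0,"az":0}])

```text
clock: 2.6
tcp_pos: [0.5967, -0.1981, 0.2503]
orientation: [-0.558, -3.09, 0.007]
contact_force: [-0.2, -1.8, -0.3]
grip_width: 0.0
gripper_force: 0.0
```

```bash
cat >> h.py <<'E'
from scipy.spatial.transform import Rotation as Ro
def state(r):
    o=r.get_obs();R=Ro.from_rotvec(o["orientation"]).as_matrix()
    print("t",o["clock"],"j",o["joints"].round(3),"p",o["tcp_pos"].round(4),"F",o["contact_force"].round(1),"w",o["grip_width"],o["gripper_force"]);print("R",R.round(3).tolist());return o,R
def to(r,p): # tool shift to world point
    o,R=state(r);print("shift",(R.T@(np.array(p)-o["tcp_pos"])).round(4))
E
python3 -c "
from bench import r
from h import *
to(r,[.5793,-.2692,.12])"
```

```text
t 2.6 j [ 0.01   0.408  0.281  1.687 -0.121  1.064  1.541] p [ 0.5967 -0.1981  0.2503] F [-0.2 -1.8 -0.3] w 2.670779655514224e-05 0.0
R [[-0.937, 0.35, -0.002], [0.35, 0.937, -0.004], [0.0, -0.005, -1.0]]
shift [-0.0087 -0.0721  0.1306]
```

Request:
arm_command(rows=[{"fingers":-1,"x":-0.003,"y":-0.024,"z":0,"ax":0,"ay":0,"az":0},{"fingers":-1,"x":-0.003,"y":-0.024,"z":0.0,"ax":0,"ay":0,"az":0},{"fingers":-1,"x":-0.003,"y":-0.024,"z":0.0,"ax":0,"ay":0,"az":0},{"fingers":-1,"x":0,"y":0,"z":0.035,"ax":0,"ay":0,"az":0},{"fingers":-1,"x":0,"y":0,"z":0.035,"ax":0,"ay":0,"az":0},{"fingers":-1,"x":0,"y":0,"z":0.035,"ax":0,"ay":0,"az":0},{"fingers":-1,"x":0,"y":0,"z":0,"ax":0,"ay":0,"az":0},{"fingers":-1,"x":0,"y":0,"z":0,"ax":0,"ay":0,"az":0}])

```text
clock: 3.27
tcp_pos: [0.5831, -0.2593, 0.1438]
orientation: [-0.541, -3.09, -0.001]
contact_force: [0.6, -0.1, 1.4]
grip_width: -0.0
gripper_force: 0.0
```

```bash
python3 -c "
from bench import r
from h import *
to(r,[.5793,-.2692,.101])
f=r.grab_frame('wrist');cv2.imwrite('pics/w1.png',f['frame'][:,:,::-1])
m=masks(f);p=cloud(f);q=p[m['red']&(f['depth']>0)];print(len(q),np.median(q,0),np.percentile(q,[3,97],0))
"
```

```text
t 3.2667 j [ 0.131  0.541  0.262  1.751 -0.174  0.877  1.693] p [ 0.5831 -0.2593  0.1438] F [ 0.6 -0.1  1.4] w -2.824597816409771e-05 0.0
R [[-0.941, 0.34, -0.005], [0.34, 0.941, 0.001], [0.005, -0.0, -1.0]]
shift [ 0.     -0.0106  0.0428]
743 [ 0.57772382 -0.27187394  0.08243975] [[ 0.56948998 -0.28009873  0.08117924]
 [ 0.58629908 -0.26404309  0.08356579]]
```

View pics/w1.png

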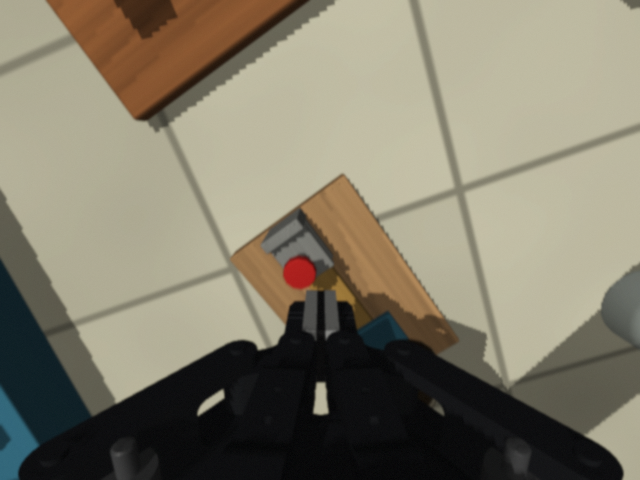

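Request:
arm_command(rows=[{"fingers":-1,"x":0,"y":-0.006,"z":0,"ax":0,"ay":0,"az":0},{"fingers":-1,"x":0,"y":-0.006,"z":0.0,"ax":0,"ay":0,"az":0},{"fingers":-1,"x":0,"y":0,"z":0.02,"ax":0,"ay":0,"az":0},{"fingers":-1,"x":0,"y":0,"z":0.015,"ax":0,"ay":0,"az":0},{"fingers":-1,"x":0,"y":0,"z":0.004,"ax":0,"ay":0,"az":0},{"fingers":-1,"x":0,"y":0,"z":0.004,"ax":0,"ay":0,"az":0},{"fingers":-1,"x":0,"y":0,"z":0.004,"ax":0,"ay":0,"az":0},{"fingers":-1,"x":0,"y":0,"z":0,"ax":0,"ay":0,"az":0}])

```text
clock: 3.98
tcp_pos: [0.5808, -0.272, 0.099]
orientation: [0.542, 3.093, -0.001]
contact_force: [-0.6, 0.1, -0.1]
grip_width: -0.0
gripper_force: 0.0
```

Request:
arm_command(rows=[{"fingers":-1,"x":0,"y":0,"z":0.004,"ax":0,"ay":0,"az":0},{"fingers":-1,"x":0,"y":0,"z":0.004,"ax":0,"ay":0,"az":0},{"fingers":-1,"x":0,"y":0,"z":0.004,"ax":0,"ay":0,"az":0},{"fingers":-1,"x":0,"y":0,"z":0,"ax":0,"ay":0,"az":0}])

```text
clock: 4.32
tcp_pos: [0.5807, -0.2717, 0.086]
orientation: [0.542, 3.093, -0.001]
contact_force: [0.7, -0.1, 1.0]
grip_width: 0.0003
gripper_force: 0.5
```

Request:
arm_command(rows=[{"fingers":-1,"x":0,"y":0,"z":0.003,"ax":0,"ay":0,"az":0},{"fingers":-1,"x":0,"y":0,"z":0.002,"ax":0,"ay":0,"az":0},{"fingers":-1,"x":0,"y":0,"z":0,"ax":0,"ay":0,"az":0}])

```text
clock: 4.57
tcp_pos: [0.5805, -0.2715, 0.081]
orientation: [0.542, 3.094, -0.0]
contact_force: [1.6, -0.3, 2.1]
grip_width: 0.0002
gripper_force: 0.8
```

Request:
arm_command(rows=[{"fingers":-1,"x":0,"y":0,"z":0.002,"ax":0,"ay":0,"az":0},{"fingers":-1,"x":0,"y":0,"z":0,"ax":0,"ay":0,"az":0}])

```text
clock: 4.73
tcp_pos: [0.5805, -0.2714, 0.0792]
orientation: [0.542, 3.094, -0.0]
contact_force: [1.4, -1.2, 2.9]
grip_width: 0.0001
gripper_force: 1.4
```

```bash
python3 -c "
from bench import r
from h import *
to(r,[.5793,-.2692,.079])
f=r.grab_frame('wrist');cv2.imwrite('pics/w2.png',f['frame'][200:400,200:440,::-1])
m=masks(f);p=cloud(f);q=p[m['red']&(f['depth']>0)];print(len(q),np.median(q,0),np.percentile(q,[3,97],0))
f=r.grab_frame('side')
m=masks(f);p=cloud(f);q=p[m['red']&(f['depth']>0)&ROI(p,(.579,-.27),.04)];print(len(q),np.median(q,0),np.percentile(q,[3,97],0))
"
```

```text
t 4.7333 j [ 0.169  0.627  0.238  1.781 -0.202  0.758  1.734] p [ 0.5805 -0.2714  0.0792] F [ 1.4 -1.2  2.9] w 6.324716104042611e-05 1.3727479241788387
R [[-0.94, 0.34, 0.0], [0.34, 0.94, -0.0], [-0.0, 0.0, -1.0]]
shift [0.0018 0.0017 0.0002]
164 [ 0.56997065 -0.27101828  0.06036247] [[ 0.568217   -0.27892769  0.05863153]
 [ 0.57297858 -0.26495561  0.06160936]]
7 [ 0.57329786 -0.26400633  0.0592609 ] [[ 0.57079188 -0.27217126  0.05685333]
 [ 0.582906   -0.25740255  0.06171875]]
```

Request:
arm_command(rows=[{"fingers":-1,"x":0,"y":0,"z":0.001,"ax":0,"ay":0,"az":0},{"fingers":-1,"x":0,"y":0,"z":0,"ax":0,"ay":0,"az":0}])

```text
clock: 5.0
tcp_pos: [0.5804, -0.2714, 0.0791]
orientation: [0.542, 3.094, 0.001]
contact_force: [-0.7, 0.2, 9.5]
grip_width: 0.0001
gripper_force: 4.7
```

Request:
arm_command(rows=[{"fingers":-1,"x":0,"y":0,"z":0.001,"ax":0,"ay":0,"az":0},{"fingers":-1,"x":0,"y":0,"z":0,"ax":0,"ay":0,"az":0}])

```text
clock: 5.17
tcp_pos: [0.5804, -0.2714, 0.079]
orientation: [0.542, 3.094, 0.001]
contact_force: [-3.8, 2.1, 16.2]
grip_width: 0.0002
gripper_force: 8.3
```

Request:
arm_command(rows=[{"fingers":-1,"x":0,"y":0,"z":-0.02,"ax":0,"ay":0,"az":0},{"fingers":-1,"x":0,"y":0,"z":-0.04,"ax":0,"ay":0,"az":0},{"fingers":-1,"x":0,"y":0,"z":-0.04,"ax":0,"ay":0,"az":0},{"fingers":-1,"x":0,"y":0,"z":-0.04,"ax":0,"ay":0,"az":0},{"fingers":-1,"x":0.0145,"y":0.0355,"z":0,"ax":0,"ay":0,"az":0},{"fingers":-1,"x":0.0145,"y":0.0355,"z":0,"ax":0,"ay":0,"az":0},{"fingers":-1,"x":0.0145,"y":0.0355,"z":0,"ax":0,"ay":0,"az":0},{"fingers":-1,"x":0.0145,"y":0.0355,"z":0,"ax":0,"ay":0,"az":0},{"fingers":-1,"x":0.0145,"y":0.0355,"z":0,"ax":0,"ay":0,"az":0},{"fingers":-1,"x":0.0145,"y":0.0355,"z":0,"ax":0,"ay":0,"az":0}])

```text
clock: 6.0
tcp_pos: [0.5695, -0.0393, 0.2167]
orientation: [-0.541, -3.093, -0.0]
contact_force: [0.7, 1.0, -0.1]
grip_width: 0.0002
gripper_force: 0.0
```

Request:
arm_command(rows=[{"fingers":0.2,"x":0.0145,"y":0.0355,"z":0,"ax":0,"ay":0,"az":0},{"fingers":0.2,"x":0.0145,"y":0.0355,"z":0,"ax":0,"ay":0,"az":0},{"fingers":0.2,"x":0.0145,"y":0.0355,"z":0,"ax":0,"ay":0,"az":0},{"fingers":0.2,"x":0.0145,"y":0.0355,"z":0,"ax":0,"ay":0,"az":0},{"fingers":0.2,"x":0.0145,"y":0.0355,"z":0,"ax":0,"ay":0,"az":0},{"fingers":0.2,"x":0.0145,"y":0.0355,"z":0,"ax":0,"ay":0,"az":0},{"fingers":0.2,"x":0.0145,"y":0.0355,"z":0,"ax":0,"ay":0,"az":0},{"fingers":0.2,"x":0,"y":0,"z":0,"ax":0,"ay":0,"az":-6.2},{"fingers":0.2,"x":0,"y":0,"z":0,"ax":0,"ay":0,"az":-6.2},{"fingers":0.2,"x":0,"y":0,"z":0,"ax":0,"ay":0,"az":-6.2}])

```text
clock: 6.83
tcp_pos: [0.5585, 0.2279, 0.2163]
orientation: [-0.022, -3.139, 0.001]
contact_force: [-0.8, -0.3, -0.3]
grip_width: 0.0512
gripper_force: 0.0
```

Request:
arm_command(rows=[{"fingers":0.2,"x":0,"y":0,"z":0,"ax":0,"ay":6.5,"az":0},{"fingers":0.2,"x":0,"y":0,"z":0,"ax":0,"ay":6.5,"az":0},{"fingers":0.2,"x":0,"y":0,"z":0,"ax":0,"ay":6.5,"az":0},{"fingers":0.2,"x":0,"y":0,"z":0,"ax":0,"ay":6.5,"az":0},{"fingers":0.2,"x":0,"y":0,"z":0,"ax":0,"ay":6.5,"az":0},{"fingers":0.2,"x":0,"y":0,"z":0,"ax":0,"ay":6.5,"az":0},{"fingers":0.2,"x":0,"y":0,"z":0,"ax":0,"ay":6,"az":0},{"fingers":0.2,"x":0,"y":0,"z":0,"ax":0,"ay":0,"az":0}])

```text
clock: 7.5
tcp_pos: [0.5594, 0.2252, 0.212]
orientation: [-0.03, -2.344, -0.007]
contact_force: [-1.4, -0.5, -2.3]
grip_width: 0.0511
gripper_force: 0.0
```

```bash
cat >> h.py <<'E'
def grasp_err(r,back=0.0,s=.05):
    u=np.array([-.7069,.0179,.7071]);g=np.array([.5248,.2266,.072])+s*u
    z=np.array([-.7069,.0179,-.7071]);y=np.array([.0253,.9997,0])
    Rt=np.stack([np.cross(y,z),y,z],1);o,R=state(r)
    print("turn deg",np.degrees(Ro.from_matrix(R.T@Rt).as_rotvec()).round(2),"shift",(R.T@(g-back*z-o["tcp_pos"])).round(4))
E
python3 -c "
from bench import r
from h import *
grasp_err(r,.1)
f=r.grab_frame('side')
m=masks(f);p=cloud(f);q=p[m['red']&(f['depth']>0)&ROI(p,(.579,-.27),.04)];print(len(q),np.median(q,0),np.percentile(q,[3,97],0))
"
```

```text
t 7.5 j [-0.366  0.818  0.024  1.263 -0.283  1.816  1.243] p [0.5594 0.2252 0.212 ] F [-1.4 -0.5 -2.3] w 0.051126660296972125 0.0
R [[-0.698, 0.024, -0.715], [0.02, 1.0, 0.014], [0.716, -0.004, -0.699]]
turn deg [-0.22 -0.68 -0.11] shift [-0.0248  0.0006  0.0231]
29 [ 0.57848145 -0.26722881  0.06050569] [[ 0.57117372 -0.27532153  0.05676812]
 [ 0.58620405 -0.26002702  0.06296805]]
```

Request:
arm_command(rows=[{"fingers":0.2,"x":-0.0125,"y":0,"z":0.03,"ax":0,"ay":0,"az":0},{"fingers":0.2,"x":-0.0125,"y":0,"z":0.03,"ax":0,"ay":0,"az":0},{"fingers":0.2,"x":0,"y":0,"z":0,"ax":0,"ay":0,"az":0},{"fingers":0.2,"x":0,"y":0,"z":0,"ax":0,"ay":0,"az":0}])

```text
clock: 7.88
tcp_pos: [0.5337, 0.2277, 0.1578]
orientation: [-0.025, -2.355, -0.01]
contact_force: [0.5, -0.1, 1.3]
grip_width: 0.051
gripper_force: 0.0
```

```bash
python3 -c "
from bench import r
from h import *
grasp_err(r,0)
f=r.grab_frame('wrist');cv2.imwrite('pics/w3.png',f['frame'][:,:,::-1])
m=masks(f);p=cloud(f);q=p[m['green']&(f['depth']>0)&(p[...,2]>.05)&ROI(p,(.5,.227),.1)];print(len(q),line(q),np.median(q,0))
o=r.get_obs();R=Ro.from_rotvec(o['orientation']).as_matrix();print('in tool frame',np.percentile((q-o['tcp_pos'])@R,[3,50,97],0))
"
```

```text
t 7.8833 j [-0.376  0.829  0.014  1.371 -0.28   1.687  1.264] p [0.5337 0.2277 0.1578] F [ 0.5 -0.1  1.3] w 0.05102028613187647 0.0
R [[-0.706, 0.021, -0.708], [0.015, 1.0, 0.014], [0.708, -0.0, -0.706]]
turn deg [-0.2  -0.06  0.17] shift [-0.0045 -0.0011  0.067 ]
2484 (array([0.49532378, 0.22517475, 0.1091037 ]), array([-0.71031208,  0.01430993,  0.70374141])) [0.49541556 0.22519322 0.10923397]
in tool frame [[-0.04646791 -0.00919838  0.06234689]
 [-0.00693161 -0.00354881  0.0634844 ]
 [ 0.0362223   0.00227841  0.06473213]]
```

View pics/w3.png

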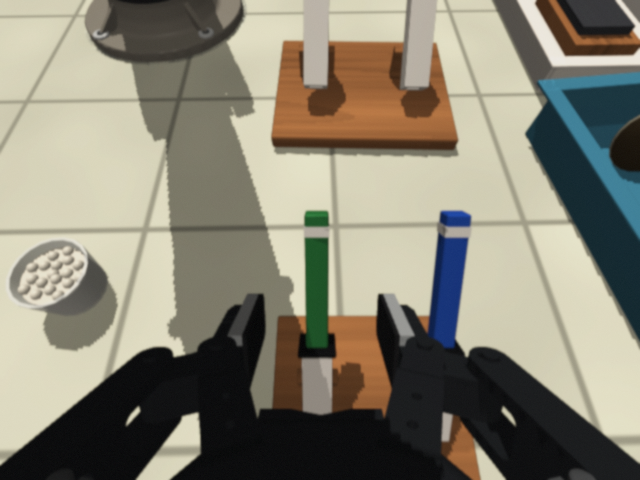

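Request:
arm_command(rows=[{"fingers":0.2,"x":-0.003,"y":-0.0025,"z":0.02,"ax":0,"ay":0,"az":0},{"fingers":0.2,"x":0,"y":0,"z":0.02,"ax":0,"ay":0,"az":0},{"fingers":0.2,"x":0,"y":0,"z":0.015,"ax":0,"ay":0,"az":0},{"fingers":0.2,"x":0,"y":0,"z":0.014,"ax":0,"ay":0,"az":0},{"fingers":0.2,"x":0,"y":0,"z":0,"ax":0,"ay":0,"az":0},{"fingers":0.2,"x":0,"y":0,"z":0,"ax":0,"ay":0,"az":0},{"fingers":-1,"x":0,"y":0,"z":0,"ax":0,"ay":0,"az":0},{"fingers":-1,"x":0,"y":0,"z":0,"ax":0,"ay":0,"az":0},{"fingers":-1,"x":0,"y":0,"z":0,"ax":0,"ay":0,"az":0},{"fingers":-1,"x":0,"y":0,"z":0,"ax":0,"ay":0,"az":0}], grip_force=40)

```text
clock: 8.77
tcp_pos: [0.4894, 0.2259, 0.1069]
orientation: [-0.026, -2.358, -0.012]
contact_force: [0.9, 0.2, 2.9]
grip_width: 0.0131
gripper_force: 41.9
```

```bash
python3 -c "
from bench import r
from h import *
grasp_err(r,0)
"
```

```text
t 8.7667 j [-0.387  0.827  0.     1.514 -0.286  1.543  1.281] p [0.4894 0.2259 0.1069] F [0.9 0.2 2.9] w 0.013110740708204062 41.892961263656616
R [[-0.708, 0.023, -0.706], [0.016, 1.0, 0.016], [0.706, 0.001, -0.708]]
turn deg [-0.09  0.1   0.13] shift [ 0.0003  0.0016 -0.0003]
```

Request:
arm_command(rows=[{"fingers":-1,"x":0.004,"y":0,"z":0,"ax":0,"ay":0,"az":0},{"fingers":-1,"x":0.008,"y":0,"z":0,"ax":0,"ay":0,"az":0},{"fingers":-1,"x":0.01,"y":0,"z":0,"ax":0,"ay":0,"az":0},{"fingers":-1,"x":0.012,"y":0,"z":0,"ax":0,"ay":0,"az":0},{"fingers":-1,"x":0.012,"y":0,"z":0,"ax":0,"ay":0,"az":0}])

```text
clock: 9.18
tcp_pos: [0.4554, 0.2265, 0.1397]
orientation: [-0.026, -2.357, -0.011]
contact_force: [2.9, -0.3, 0.6]
grip_width: 0.0135
gripper_force: 41.9
```

Request:
arm_command(rows=[{"fingers":-1,"x":0.012,"y":0,"z":0,"ax":0,"ay":0,"az":0},{"fingers":-1,"x":0.012,"y":0,"z":0,"ax":0,"ay":0,"az":0},{"fingers":-1,"x":0.012,"y":0,"z":0,"ax":0,"ay":0,"az":0},{"fingers":-1,"x":0.012,"y":0,"z":0,"ax":0,"ay":0,"az":0},{"fingers":-1,"x":0.012,"y":0,"z":0,"ax":0,"ay":0,"az":0},{"fingers":-1,"x":0,"y":0,"z":0,"ax":0,"ay":0,"az":0},{"fingers":-1,"x":0,"y":0,"z":0,"ax":0,"ay":0,"az":0}])

```text
clock: 9.77
tcp_pos: [0.4131, 0.2276, 0.1818]
orientation: [-0.025, -2.357, -0.011]
contact_force: [0.5, 0.8, -0.7]
grip_width: 0.0133
gripper_force: 41.5
```

```bash
python3 -c "
from bench import r
from h import *
to(r,[.44,.2,.25])
f=r.grab_frame('side');cv2.imwrite('pics/s4.png',f['frame'][:,:,::-1])
"
```

```text
t 9.7667 j [-0.419  0.635 -0.019  1.688 -0.309  1.548  1.236] p [0.4131 0.2276 0.1818] F [ 0.5  0.8 -0.7] w 0.013263614442031491 41.47152006626129
R [[-0.707, 0.022, -0.707], [0.015, 1.0, 0.016], [0.707, 0.0, -0.707]]
shift [ 0.0288 -0.027  -0.0677]
```

View pics/s4.png

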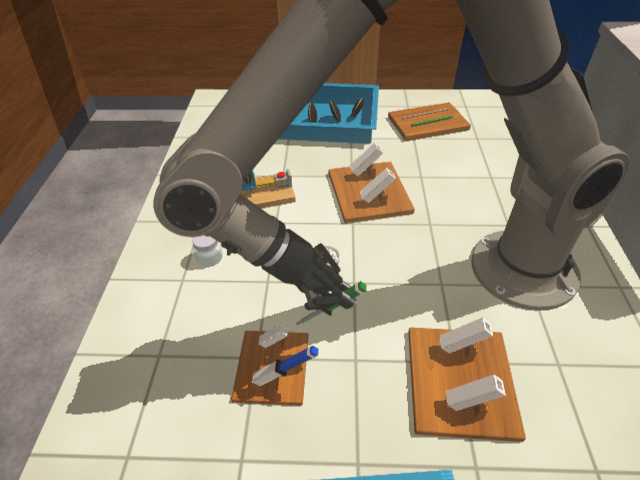

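Request:
arm_command(rows=[{"fingers":-1,"x":0.02,"y":0,"z":-0.02,"ax":0,"ay":0,"az":0},{"fingers":-1,"x":0.02,"y":0,"z":-0.02,"ax":0,"ay":0,"az":0},{"fingers":-1,"x":0.02,"y":0,"z":-0.02,"ax":0,"ay":0,"az":0},{"fingers":-1,"x":-0.025,"y":0,"z":-0.025,"ax":0,"ay":0,"az":0},{"fingers":-1,"x":-0.025,"y":0,"z":-0.025,"ax":0,"ay":0,"az":0},{"fingers":-1,"x":-0.025,"y":0,"z":-0.025,"ax":0,"ay":0,"az":0},{"fingers":-1,"x":0,"y":0,"z":0,"ax":0,"ay":0,"az":0}])

```text
clock: 10.4
tcp_pos: [0.5246, 0.2234, 0.2636]
orientation: [-0.032, -2.358, -0.01]
contact_force: [-0.9, -0.6, -1.5]
grip_width: 0.0131
gripper_force: 41.5
```

Request:
arm_command(rows=[{"fingers":-1,"x":0,"y":0,"z":0,"ax":0,"ay":-5,"az":0},{"fingers":-1,"x":0,"y":0,"z":0,"ax":0,"ay":-5,"az":0},{"fingers":-1,"x":0,"y":0,"z":0,"ax":0,"ay":-5,"az":0},{"fingers":-1,"x":0,"y":0,"z":0,"ax":0,"ay":-5,"az":0},{"fingers":-1,"x":0,"y":0,"z":0,"ax":0,"ay":-5,"az":0},{"fingers":-1,"x":0,"y":0,"z":0,"ax":0,"ay":-5,"az":0},{"fingers":-1,"x":0,"y":0,"z":0,"ax":0,"ay":-5,"az":0},{"fingers":-1,"x":0,"y":0,"z":0,"ax":0,"ay":-5,"az":0},{"fingers":-1,"x":0,"y":0,"z":0,"ax":0,"ay":-5,"az":0},{"fingers":-1,"x":0,"y":0,"z":0,"ax":0,"ay":0,"az":0}])

```text
clock: 11.23
tcp_pos: [0.5172, 0.2256, 0.266]
orientation: [0.031, 3.14, 0.0]
contact_force: [-0.8, -0.3, -1.0]
grip_width: 0.0133
gripper_force: 41.4
```

```bash
python3 -c "
from bench import r
from h import *
to(r,[.54,-.24,.25])
"
```

```text
t 11.2333 j [-0.561  0.279  0.047  1.811 -0.014  1.051  1.042] p [0.5172 0.2256 0.266 ] F [-0.8 -0.3 -1. ] w 0.01334983309574624 41.439401507377625
R [[-1.0, 0.02, 0.002], [0.02, 1.0, 0.0], [-0.002, 0.0, -1.0]]
shift [-0.032 -0.465  0.016]
```

Translate across in 15 moderate steps.

Request:
arm_command(rows=[{"fingers":-1,"x":-0.002,"y":-0.02,"z":0,"ax":0,"ay":0,"az":0},{"fingers":-1,"x":-0.002,"y":-0.03,"z":0,"ax":0,"ay":0,"az":0},{"fingers":-1,"x":-0.002,"y":-0.03,"z":0,"ax":0,"ay":0,"az":0},{"fingers":-1,"x":-0.002,"y":-0.03,"z":0,"ax":0,"ay":0,"az":0},{"fingers":-1,"x":-0.002,"y":-0.03,"z":0,"ax":0,"ay":0,"az":0},{"fingers":-1,"x":-0.002,"y":-0.03,"z":0,"ax":0,"ay":0,"az":0},{"fingers":-1,"x":-0.002,"y":-0.03,"z":0,"ax":0,"ay":0,"az":0},{"fingers":-1,"x":-0.002,"y":-0.03,"z":0,"ax":0,"ay":0,"az":0},{"fingers":-1,"x":-0.002,"y":-0.03,"z":0,"ax":0,"ay":0,"az":0},{"fingers":-1,"x":-0.002,"y":-0.03,"z":0,"ax":0,"ay":0,"az":0}])

```text
clock: 12.07
tcp_pos: [0.5331, -0.0672, 0.2656]
orientation: [-0.036, -3.139, -0.001]
contact_force: [0.3, -0.5, -1.0]
grip_width: 0.0129
gripper_force: 41.4
```

Request:
arm_command(rows=[{"fingers":-1,"x":-0.002,"y":-0.03,"z":0,"ax":0,"ay":0,"az":0},{"fingers":-1,"x":-0.002,"y":-0.03,"z":0,"ax":0,"ay":0,"az":0},{"fingers":-1,"x":-0.002,"y":-0.03,"z":0,"ax":0,"ay":0,"az":0},{"fingers":-1,"x":-0.002,"y":-0.03,"z":0,"ax":0,"ay":0,"az":0},{"fingers":-1,"x":-0.002,"y":-0.03,"z":0,"ax":0,"ay":0,"az":0},{"fingers":-1,"x":0,"y":-0.02,"z":0,"ax":0,"ay":0,"az":0},{"fingers":-1,"x":0,"y":0,"z":0,"ax":0,"ay":0,"az":0},{"fingers":-1,"x":0,"y":0,"z":0,"ax":0,"ay":0,"az":0},{"fingers":-1,"x":0,"y":0,"z":0,"ax":0,"ay":0,"az":0}])

```text
clock: 12.82
tcp_pos: [0.5395, -0.2349, 0.2654]
orientation: [-0.035, -3.14, -0.002]
contact_force: [0.2, 0.1, 0.1]
grip_width: 0.0132
gripper_force: 41.4
```

```bash
python3 -c "
from bench import r
from h import *
to(r,[.54,-.24,.185])
for n in('side','wrist'):
    f=r.grab_frame(n);cv2.imwrite(f'pics/{n}5.png',f['frame'][:,:,::-1])
    p=cloud(f);m=masks(f)
    q=p[m['green']&(f['depth']>0)&(p[...,2]>.2)&ROI(p,(.5,-.24),.15)];print(len(q), (np.median(q,0),line(q)[1]) if len(q)>5 else '')
"
```

```text
t 12.8167 j [ 0.076  0.327  0.291  1.767 -0.106  1.065  1.952] p [ 0.5395 -0.2349  0.2654] F [0.2 0.1 0.1] w 0.013151886959116385 41.43308937549591
R [[-1.0, 0.022, -0.002], [0.022, 1.0, 0.001], [0.002, 0.001, -1.0]]
shift [-0.0008 -0.0052  0.0804]
161 (array([ 0.56011609, -0.22809013,  0.26888659]), array([-0.99982715,  0.01854315,  0.00134881]))
5273 (array([ 0.53453814, -0.23496706,  0.2715612 ]), array([ 0.99975104, -0.0185342 ,  0.01242317]))
```

View pics/side5.png

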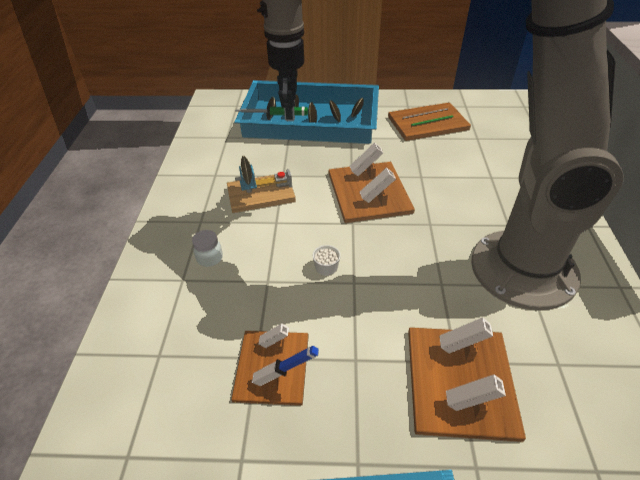

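View pics/wrist5.png

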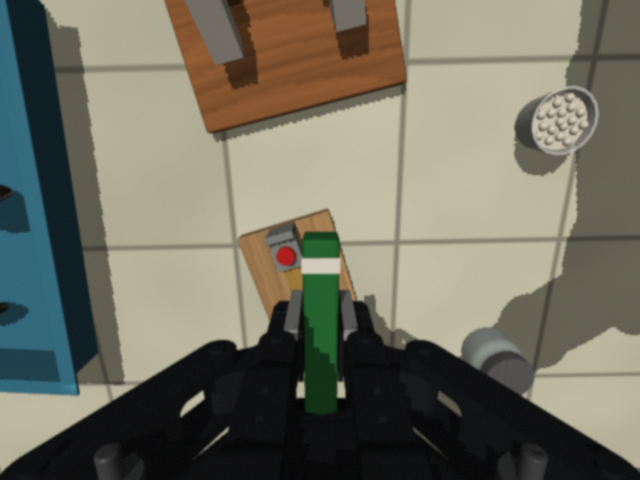

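Request:
arm_command(rows=[{"fingers":-1,"x":0,"y":-0.005,"z":0.01,"ax":0,"ay":0,"az":0},{"fingers":-1,"x":0,"y":0,"z":0.015,"ax":0,"ay":0,"az":0},{"fingers":-1,"x":0,"y":0,"z":0.015,"ax":0,"ay":0,"az":0},{"fingers":-1,"x":0,"y":0,"z":0.015,"ax":0,"ay":0,"az":0},{"fingers":-1,"x":0,"y":0,"z":0.015,"ax":0,"ay":0,"az":0},{"fingers":-1,"x":0,"y":0,"z":0.01,"ax":0,"ay":0,"az":0},{"fingers":-1,"x":0,"y":0,"z":0,"ax":0,"ay":0,"az":0},{"fingers":-1,"x":0,"y":0,"z":0,"ax":0,"ay":0,"az":0},{"fingers":-1,"x":0,"y":0,"z":0,"ax":0,"ay":0,"az":0},{"fingers":-1,"x":0,"y":0,"z":0,"ax":0,"ay":0,"az":0}])

```text
clock: 13.75
tcp_pos: [0.5398, -0.2407, 0.1871]
orientation: [0.035, 3.14, -0.001]
contact_force: [-0.4, -0.2, -0.4]
grip_width: 0.013
gripper_force: 41.4
```

```bash
python3 -c "
from bench import r
from h import *
to(r,[.54,-.24,.18])
f=r.grab_frame('side');g=cv2.resize(f['frame'][60:220,180:380,::-1],None,fx=4,fy=3.75,interpolation=2);cv2.imwrite('pics/s6.png',g)
p=cloud(f);ok=(f['depth']>0)&(p[...,2]>.15)&ROI(p,(.66,-.24),.05);q=p[ok];print(len(q),q[q[:,0].argsort()[-5:]])
"
```

```text
t 13.75 j [ 0.102  0.414  0.274  1.84  -0.139  0.904  1.989] p [ 0.5398 -0.2407  0.1871] F [-0.4 -0.2 -0.4] w 0.013012998816396412 41.449604630470276
R [[-1.0, 0.022, 0.002], [0.022, 1.0, -0.0], [-0.002, -0.0, -1.0]]
shift [-0.0001  0.0007  0.0071]
79 [[ 0.66132658 -0.24051767  0.18483237]
 [ 0.6632932  -0.240188    0.18783669]
 [ 0.6637393  -0.24041892  0.18488068]
 [ 0.66565761 -0.2399137   0.18799875]
 [ 0.665807   -0.23892254  0.18583881]]
```

View pics/s6.png

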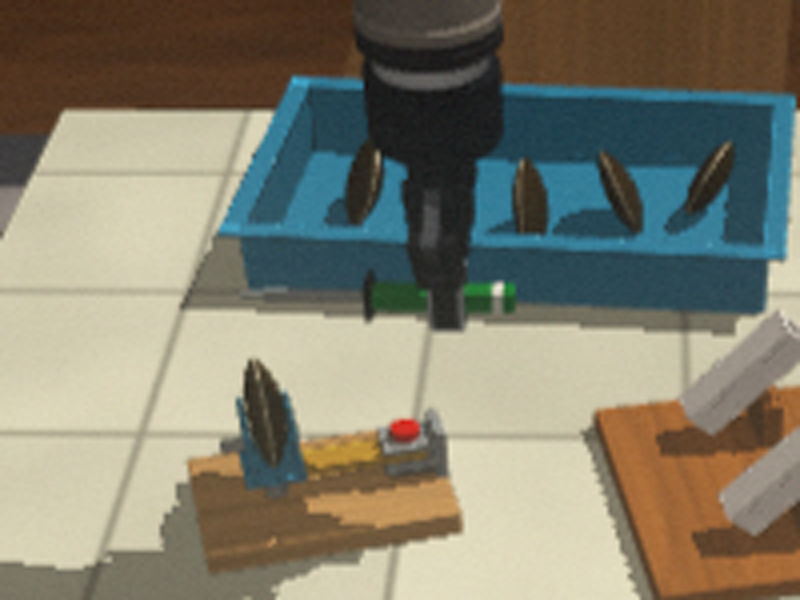

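The enlarged side view shows the probe level, with its tip at about (245,293) above the shell top at (255,360). The pin head is seated at (403,430). The tip measures (0.666, -0.240, 0.186), about 59 mm above the shell.

```bash
python3 -c "
from bench import r
print(r.hand_in())"
```

```text
the job is handed in; nothing more can be done
None
```

I handed the job in with the pin pushed home and the green probe held level, its tip about 59 mm above the shell top. The blue probe, jar and cup were never touched. The hand-in returned no verdict.

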